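Show the title slide over the light

ROBOT

A 6-joint arm with a two-finger parallel gripper is mounted at the origin on the work surface. World frame = base frame: x ahead of the robot, y to its left, z up, the work surface at z = 0. Lengths are in m, angles in degrees, forces in N, time in s.
With the tool pointing down it reaches from about 0.3 to 0.75 m from the base axis. Payload 8.5 kg.
Tool frame: the origin (TCP) lies at the very end of the fingers, on their centre line; the grasp point (between the pads) lies bot.pinch_z behind it (bot.pinch_z is the distance from the TCP to the grasp point, in m); z points along the fingers, y is the line along which they close (so a half turn about z gives the same grasp; the last joint's range is limited). The gripper opens to 88 mm and grips with 3 to 60 N. Pads are 18 mm wide; open, the fingers measure 123 mm over their backs; the gripper's body (75 mm by 187 mm) begins 45 mm behind the grasp point.
Start: joints at [-89.57, 21.807, 74.336, -0, 83.858, -12.336], TCP at [0.122, -0.536, 0.216] pointing down, gripper open.
Joint ranges: [-178.18, 178.18], [-50.72, 133.34], [12.68, 142.11], [-81.47, 261.47], [9.98, 163.14], [-165.26, 165.26]. Speed limits (degrees/s): [136.94, 136.94, 180, 180, 180, 180].

INTERFACE

Orientations are given as [roll, pitch, yaw] about the fixed x, y, z axes, in that order (R = Rz(yaw) Ry(pitch) Rx(roll)).
In Python, from rig import bot, optics gives the robot as it stands. The module is installed in compiled form; this text tells all that it offers.
- The arm moves only by the tool send_rows, never from a script. Its argument "rows" is a list of rows, each a list of 3 entries, a list of its own where there are three numbers: the shift along the tool's x, y, z in m, then the turn, a rotation vector about the tool's x, y, z in degrees, then the closure, from -1 (fully open) to 1 (shut). In form: [[[x, y, z], [wx, wy, wz], hand], ...]. A call has 1 to 5 rows; each row is the pose to reach, as a shift and turn from the pose commanded when the call began, along the tool's axes at that moment; what a row does not reach only later rows make up. A row lasts 1/12 s, in which the tool goes at most 41.7 mm and 7.16 degrees, less where a joint would pass 70% of its speed; a pose out of reach is approached as far as the arm can. A call with a gripper value outside its range is refused whole. The fingers move at their own pace and stop on an object; the grip force is fixed at half the most. Time passes only in rows, so rows that repeat a pose let the fingers close. It gives the time, the measured TCP pose, the force, the opening and the grip force at its end, in the units of the state.
- bot.state(): the state, without advancing time (a new reading comes with each control period).
- optics.grab_frame(name): name is "scene" or "top" or "wrist"; returns a dict with "color" (480x640x3 uint8, blue, green, red), "fx", "fy", "cx", "cy" (pixels), "extrinsics" (4x4, takes a point from world to camera coordinates). Camera axes: x right, y down, z forward; pixel columns grow to the right and rows downward; lengths in m; the calibration is good to about 2 mm. A picture is of the moment at which its call begins. There is no depth.
- bot.close_job(): hands the job in; it is judged then, once.
The state is a dict: "t": time; "joints": joint angles; "qd": joint speeds; "joint_torque": joint torques, N m; "tool_pos": TCP position; "eef_rot": TCP orientation; "force": force on the tool from outside, world axes, zero at the start; "ft_torque": the same for the moment, N m; "finger_gap": opening from 0.0 (shut) to 1.0 (fully open); "gripper_force": force on a finger pad.
Only numpy, scipy, OpenCV 4.12 (cv2) and the standard library are available. Lean on these libraries where they do the work, as an engineer would, in place of code of your own. Each camera call takes 0.05 s, during which the arm holds its last target. There are 200 camera calls.

TASK

Push the round light across the table, without lifting it, until it sits wholly inside the taped ring. Then find the glass slide in the rack that has the notched corner, which marks its frosted, labelled end, take it by its clear part, lift it out and hold it in the air with the label above the light (at least a hand's width over the table), long edges level, leaned back about 45 degrees so that the label side looks upwards. Finish while still holding it there, still and touching nothing else; leave the plain glass and everything else on the table where they are.

Things in the scene. Friction and masses are not known exactly. Their poses are not given: they have to be found in the camera images.
- light: round flat battery light, a loose grey disc with a pale top, 110 mm across, 28 mm high, 0.3 to 0.5 kg, lying on the table; too wide to grasp, it slides when pushed. Origin: centre of its underside, z up
- ring: flat ring of white tape on the table (seen only, no obstacle), 150 mm inside diameter, 162 mm outside. Origin: its centre, on the table
- rack: fixed wooden drying rack, foot 134 x 116 x 10 mm, with two slots along its x at y = +35 and -35 mm, each 9.5 mm wide between rails whose tops are 34 mm above the table. One glass stands upright in each slot, its underside 10 mm above the table and its top edge 80 mm above it. The rack looks the same either way round and may stand at any yaw, to the left or right of the ring, with the light on the other side. Origin: centre of its underside
- slide_center (a point): the title slide: loose glass plate 110 mm long (x) x 8 mm thick (y) x 70 mm high (z), about 0.14 kg, standing on a long edge in either slot. Its frosted end covers x = -55 to -20 mm (whitish, full height), the rest is clear. The corner notch, 14 x 14 mm, is cut from the upper corner (+z) of the frosted end (-x). The paper label is on the +y face of the frosted end; seen facing the label, the notch is at top right. This point: centre of the plate, half-way up
- slide_label (a point): the middle of the slide's paper label (26 x 40 mm, ruled with lines), on the +y face, 37 mm towards the frosted end (-x) from the slide's centre and 8 mm below it; same axes as the slide
- slide: the title slide again: origin at the centre of its lower long edge (35 mm below point slide_center), same axes
- plain: the plain glass of the next entry: origin at the centre of its lower long edge, same axes as the slide (x long, z up)
- plain_center (a point): the other glass in the rack: plain clear plate of the same size, no notch, no frosting; leave it. This point: its centre, half-way up
- brush_jar: bystander: glass jar with paint brushes, 72 mm across, 95 mm high, brushes to 215 mm; leave it. Origin: centre of its underside
- paint_pot: bystander: lidded paint pot, 60 mm across, 60 mm high; leave it. Origin: centre of its underside
- calculator: bystander: black pocket calculator, 130 x 75 x 16 mm, lying flat; leave it. Origin: centre of its underside
- paint_tube: bystander: paint tube lying flat, 115 x 30 x 18 mm; leave it. Origin: centre of its underside at mid-length
- palette_knife: bystander: palette knife lying flat, 190 mm long, 18 mm wide, 12 mm high; leave it. Origin: centre of its underside at mid-length
- snack_box: bystander: closed plastic box, 91 x 126 x 62 mm; leave it. Origin: centre of its underside
- water_jar: bystander: lidded jar, 66 mm across, 85 mm high; leave it. Origin: centre of its underside

How it is judged:
By the outcome, as a careful person would: the job done as asked, in the order asked, and still so for the second after the job is handed in, while the arm keeps its last pose, push and grip.
It also fails if it takes over 58 s, if anything falls off the work surface, if the arm or the gripper's body presses on something with over 40 N, if the wrist force passes 120 N, or if a joint passes its speed limit or range.

## Working session

There is one attempt and no reset: what is moved stays moved. The work goes in short steps, Python scripts to look and compute and a tool call to move; the robot and the scene stay as the last step left them, time stands still between calls to the robot, and variables do not carry over. Pictures are saved under pics/ and viewed, at most 10 in all, crops included, and the job is handed in when it is done.

Besides the shell and the picture viewer there is one more tool, called after "Emit:" by a JSON object that holds its "name" and its "arguments". send_rows: Moves the arm, as the interface text tells. Its arguments: {"type":"object","properties":{"rows":{"type":"array","items":{"type":"array"}}},"required":["rows"]}

```bash
ls; mkdir -p pics; cat > h.py <<'E'
import numpy as np, cv2
from rig import bot, optics
def grab(n,save=None):
    f=optics.grab_frame(n)
    if save: cv2.imwrite('pics/'+save,f['color'])
    return f
def K(f): return np.array([[f['fx'],0,f['cx']],[0,f['fy'],f['cy']],[0,0,1.]])
def ray(f,u,v):
    E=np.array(f['extrinsics']);R=E[:3,:3];t=E[:3,3]
    return -R.T@t, R.T@np.array([(u-f['cx'])/f['fx'],(v-f['cy'])/f['fy'],1.])
def atz(f,u,v,z):
    c,d=ray(f,u,v); return c+d*(z-c[2])/d[2]
def tri(*obs):
    A=np.zeros((3,3));b=np.zeros(3)
    for f,u,v in obs:
        c,d=ray(f,u,v);d=d/np.linalg.norm(d);P=np.eye(3)-np.outer(d,d);A+=P;b+=P@c
    return np.linalg.solve(A,b)
def proj(f,p):
    E=np.array(f['extrinsics']);q=E[:3,:3]@np.array(p)+E[:3,3]
    return np.array([f['fx']*q[0]/q[2]+f['cx'],f['fy']*q[1]/q[2]+f['cy']])
E
python3 - <<'E'
from h import *
import pickle
np.set_printoptions(precision=4,suppress=True)
d={}
for n in ['top','scene']:
    f=grab(n,n+'0.png'); d[n]=f; print(n,f['fx'],f['cx'],ray(f,320,240))
pickle.dump(d,open('f0.pkl','wb'))
print(bot.state(),bot.pinch_z)
E
```

```text
pics
top 621.5242041168585 328.73708314747626 (array([ 0.4577, -0.0087,  1.3942]), array([ 0.0954,  0.0278, -0.9952]))
scene 507.18516547830427 317.6093987433183 (array([ 1.2012, -0.7864,  0.7011]), array([-0.5434,  0.6568, -0.523 ]))
{'t': 0.1, 'joints': array([-89.5714,  21.8364,  74.3773,  -0.0001,  83.8571, -12.3363]), 'qd': array([ 0.036 , -0.0943, -0.2256,  0.0475, -0.0483,  0.0358]), 'joint_torque': array([  0.0036, -43.865 , -22.4908,   0.0715,   0.0342,  -0.0001]), 'tool_pos': array([ 0.1215, -0.5361,  0.2159]), 'eef_rot': array([-179.9309,   -0.015 ,   12.7648]), 'force': array([-0.2551,  0.2306, -0.0159]), 'ft_torque': array([-0.0058, -0.0513, -0.0198]), 'gripper_force': 0.0, 'finger_gap': 1.0033552440496343} 0.0187
```

View pics/top0.png

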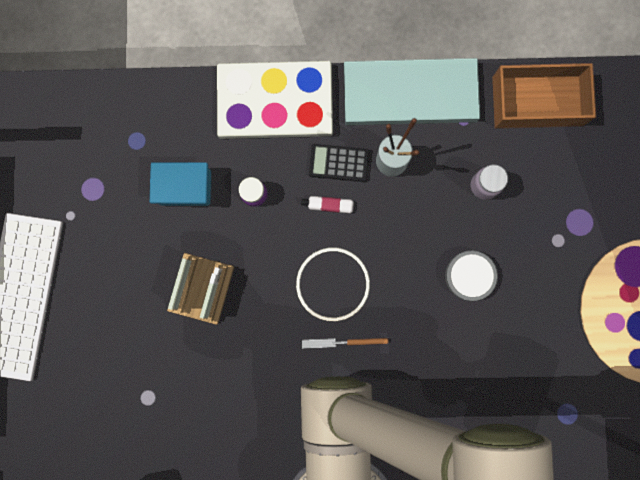

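View pics/scene0.png

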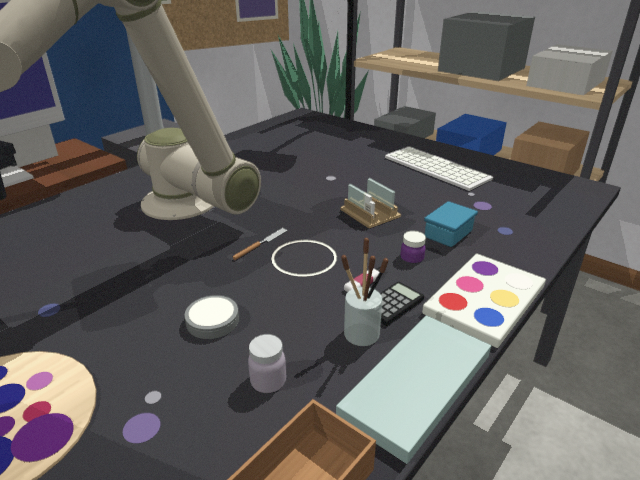

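The top view shows the light at (472,275), the ring at (333,284) and the rack at (200,288). The push is about +y, and nothing lies between the light and the ring. I'll measure these and enlarge the rack.

```bash
cat > m.py <<'E'
from h import *
import pickle
np.set_printoptions(precision=4,suppress=True)
def blob(f,u,v,z,r=60,th=150,seed=None):
    g=cv2.cvtColor(f['color'],cv2.COLOR_BGR2GRAY); m=(g>th).astype(np.uint8)
    n,l,s,c=cv2.connectedComponentsWithStats(m)
    sub=l[max(0,v-r):v+r,max(0,u-r):u+r]; ids=[i for i in np.unique(sub) if i]
    i=max(ids,key=lambda i:s[i,4] if abs(s[i,0]+s[i,2]/2-u)<15 and abs(s[i,1]+s[i,3]/2-v)<15 else 0)
    cn=max(cv2.findContours((l==i).astype(np.uint8),cv2.RETR_EXTERNAL,cv2.CHAIN_APPROX_NONE)[0],key=len)[:,0]
    P=np.array([atz(f,a,b,z)[:2] for a,b in cn]); (c,rad)=cv2.minEnclosingCircle(P.astype(np.float32))
    e=cv2.fitEllipse(P.astype(np.float32)); return np.array(e[0]),np.array(e[1])
E
python3 - <<'E'
from m import *
d=pickle.load(open('f0.pkl','rb'))
t,s=d['top'],d['scene']
print('ring',blob(t,333,284,0),blob(s,304,258,0))
print('light',blob(t,472,275,.028,40),blob(s,211,315,.028,40))
for n,(u,v) in dict(rackTL=(187,254),rackTR=(234,265),rackBR=(217,324),rackBL=(167,310),jar=(0,0)).items(): print(n,atz(t,u,v,.01))
a=cv2.resize(t['color'][235:345,145:255],None,fx=3.6,fy=3.6,interpolation=cv2.INTER_CUBIC)
b=cv2.resize(s['color'][165:240,325:415],None,fx=4.4,fy=5.28,interpolation=cv2.INTER_CUBIC)[:396]
print(a.shape,b.shape); cv2.imwrite('pics/rack.png',np.hstack([a,b]))
E
```

```text
ring (array([0.4923, 0.0046]), array([0.1619, 0.1621])) (array([0.4923, 0.006 ]), array([0.1612, 0.1621]))
light (array([ 0.5044, -0.3018]), array([0.0929, 0.0932])) (array([ 0.5046, -0.2995]), array([0.0986, 0.1033]))
rackTL [0.5651 0.3287 0.01  ]
rackTR [0.5382 0.2233 0.01  ]
rackBR [0.4081 0.2618 0.01  ]
rackBL [0.4411 0.3732 0.01  ]
jar [1.1701 0.7686 0.01  ]
(396, 396, 3) (396, 396, 3)
```

View pics/rack.png

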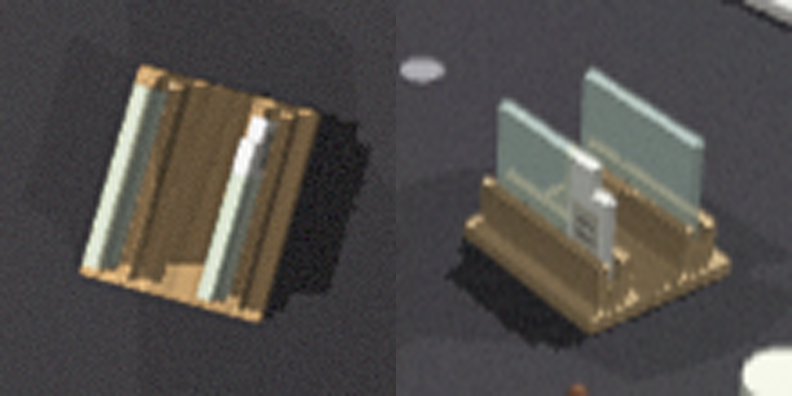

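The title slide is in the right-hand (−y) slot. Its notched, frosted end points away from the robot, and the label faces −y, towards the ring. Next I go to the pre-push pose with the fingers half open, so two contacts cradle the disc.

```bash
cat > p.py <<'E'
import sys
from h import *
from scipy.spatial.transform import Rotation as R, Slerp
np.set_printoptions(precision=4,suppress=True)
def log(s):
    open('log.txt','a').write(repr([list(map(float,s[k])) for k in('joints','tool_pos','eef_rot')])+'\n')
def plan(pos,rpy,n):
    s=bot.state();log(s);p0=s['tool_pos'];r0=R.from_euler('xyz',s['eef_rot'],degrees=True)
    r1=R.from_euler('xyz',rpy,degrees=True);sl=Slerp([0,1],R.concatenate([r0,r1]))
    print('t',s['t'],'gap',s['finger_gap'],'F',s['force'],'j',s['joints'],p0,s['eef_rot'])
    c=(p0,r0)
    for i in range(1,n+1):
        q=p0+(np.array(pos)-p0)*i/n;r=sl(i/n)
        print(np.round(c[1].inv().apply(q-c[0]),3).tolist(),np.round((c[1].inv()*r).as_rotvec(degrees=True),1).tolist());c=(q,r)
if __name__=='__main__':
    a=list(map(float,sys.argv[1:7]));plan(a[:3],a[3:],int(sys.argv[7]))
E
python3 p.py 0.5085 -0.405 0.10 180 0 92.3 3
```

```text
t 0.1 gap 1.0033552440496343 F [-0.2551  0.2306 -0.0159] j [-89.5714  21.8364  74.3773  -0.0001  83.8571 -12.3363] [ 0.1215 -0.5361  0.2159] [-179.9309   -0.015    12.7648]
[0.135, -0.014, 0.039] [-0.0, -0.0, -26.5]
[0.128, 0.048, 0.039] [-0.0, -0.0, -26.5]
[0.093, 0.1, 0.039] [-0.0, -0.0, -26.5]
```

Emit:
{"name": "send_rows", "arguments": {"rows": [[[0.03,-0.003,0.009],[0,0,-6],-0.36],[[0.065,-0.007,0.019],[0,0,-13],-0.36],[[0.1,-0.011,0.029],[0,0,-20],-0.36],[[0.135,-0.014,0.039],[0,0,-26.5],-0.36]]}}

```text
t: 0.43
tool_pos: [0.2512, -0.492, 0.1768]
eef_rot: [-180.0, -0.0, 39.6]
force: [0.5, -0.1, -0.2]
finger_gap: 0.722
gripper_force: 0.0
```

Emit:
{"name": "send_rows", "arguments": {"rows": [[[0.032,0.012,0.01],[0,0,-6.6],-0.36],[[0.064,0.024,0.02],[0,0,-13.2],-0.36],[[0.096,0.036,0.03],[0,0,-20],-0.36],[[0.128,0.048,0.039],[0,0,-26.5],-0.36]]}}

```text
t: 0.77
tool_pos: [0.381, -0.448, 0.1375]
eef_rot: [-180.0, -0.0, 66.1]
force: [1.1, -0.5, -0.1]
finger_gap: 0.681
gripper_force: 0.0
```

Emit:
{"name": "send_rows", "arguments": {"rows": [[[0.025,0.025,0.01],[0,0,-6.6],-0.36],[[0.05,0.05,0.02],[0,0,-13.2],-0.36],[[0.075,0.078,0.03],[0,0,-20],-0.36],[[0.093,0.1,0.039],[0,0,-26.5],-0.36],[[0.093,0.1,0.039],[0,0,-26.5],-0.36]]}}

```text
t: 1.18
tool_pos: [0.5125, -0.4023, 0.0967]
eef_rot: [-179.9, -0.2, 92.8]
force: [-0.4, 1.0, -0.8]
finger_gap: 0.68
gripper_force: 0.0
```

```bash
python3 p.py 0.5085 -0.405 0.012 180 0 92.3 1; python3 -c "
from h import *
grab('wrist','w1.png')"
```

```text
t 1.1833 gap 0.6797927449291196 F [-0.3559  0.9926 -0.8275] j [-48.5467  37.5535  66.8202   0.0622  75.8054 -51.4112] [ 0.5125 -0.4023  0.0967] [-179.9354   -0.1775   92.8491]
[-0.003, -0.004, 0.085] [-0.1, -0.2, 0.5]
```

View pics/w1.png

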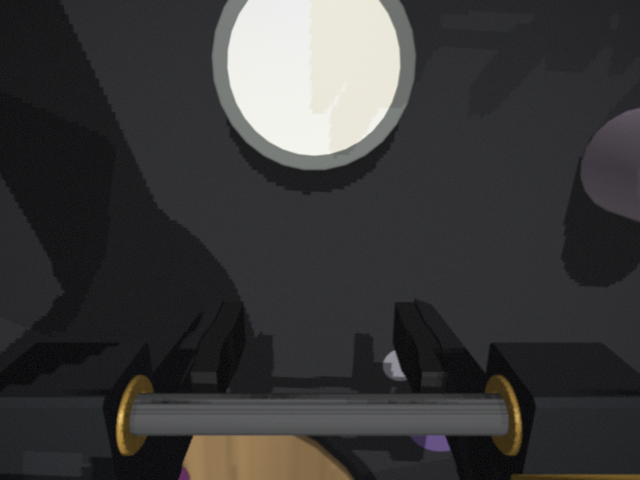

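The wrist view shows the light's centre at column 313 and the finger midline at about 318, so they are aligned. I lower the tool and push.

Emit:
{"name": "send_rows", "arguments": {"rows": [[[-0.003,-0.004,0.03],[0,0,0.5],-0.36],[[-0.003,-0.004,0.06],[0,0,0.5],-0.36],[[-0.003,-0.004,0.08],[0,0,0.5],-0.36],[[-0.003,-0.004,0.085],[0,0,0.5],-0.36]]}}

```text
t: 1.57
tool_pos: [0.5028, -0.4078, 0.0112]
eef_rot: [-179.8, -0.3, 91.6]
force: [0.2, 0.3, -0.1]
finger_gap: 0.681
gripper_force: 0.0
```

Emit:
{"name": "send_rows", "arguments": {"rows": [[[0.015,0,0],[0,0,0],-0.36],[[0.03,0,0],[0,0,0],-0.36],[[0.04,0,0],[0,0,0],-0.36],[[0.048,0,0],[0,0,0],-0.36],[[0.056,0,0],[0,0,0],-0.36]]}}

```text
t: 1.98
tool_pos: [0.5034, -0.3525, 0.0154]
eef_rot: [179.9, 0.1, 91.7]
force: [-0.0, -1.0, -0.1]
finger_gap: 0.681
gripper_force: 0.0
```

Emit:
{"name": "send_rows", "arguments": {"rows": [[[0.01,0,0],[0,0,0],-0.36],[[0.02,0,0],[0,0,0],-0.36],[[0.03,0,0],[0,0,0],-0.36],[[0.04,0,0],[0,0,0],-0.36],[[0.05,0,0],[0,0,0],-0.36]]}}

```text
t: 2.4
tool_pos: [0.5018, -0.3015, 0.0145]
eef_rot: [-180.0, -0.0, 91.8]
force: [0.2, -0.7, 0.1]
finger_gap: 0.681
gripper_force: 0.0
```

Emit:
{"name": "send_rows", "arguments": {"rows": [[[0.012,0,0],[0,0,0],-0.36],[[0.024,0,0],[0,0,0],-0.36],[[0.036,0,0],[0,0,0],-0.36],[[0.048,0,0],[0,0,0],-0.36],[[0.06,0,0],[0,0,0],-0.36]]}}

```text
t: 2.82
tool_pos: [0.4999, -0.2412, 0.0145]
eef_rot: [-180.0, -0.0, 91.8]
force: [-0.7, 0.4, 0.2]
finger_gap: 0.68
gripper_force: 0.0
```

```bash
python3 p.py 0.4945 -0.05 0.012 180 0 92.3 1; cat > lt.py <<'E'
from m import *
for n in('top','scene'):
    f=grab(n);p=proj(f,[0.5,float(__import__('sys').argv[1]),.028]).astype(int)
    try: print(n,blob(f,p[0],p[1],.028,45,170))
    except Exception as e: print(n,e)
E
python3 lt.py -0.18
```

```text
t 2.8167 gap 0.6795008282417236 F [-0.6785  0.4235  0.2389] j [-37.9817  35.2258  88.8871   0.0006  55.8905 -39.7582] [ 0.4999 -0.2412  0.0145] [-179.9978   -0.0025   91.7762]
[0.191, 0.001, 0.002] [-0.0, -0.0, -0.5]
top (array([ 0.4782, -0.2091]), array([0.0223, 0.0496]))
scene (array([0.3936, 0.0089]), array([0.0147, 0.0914]))
```

```bash
python3 -c "
from h import *
a=grab('wrist')['color'];b=grab('scene')['color']
cv2.imwrite('pics/c2.png',np.hstack([cv2.resize(a,(400,300)),cv2.resize(b[100:400,100:500],(400,300))]))"
```

```text
(no output)
```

View pics/c2.png

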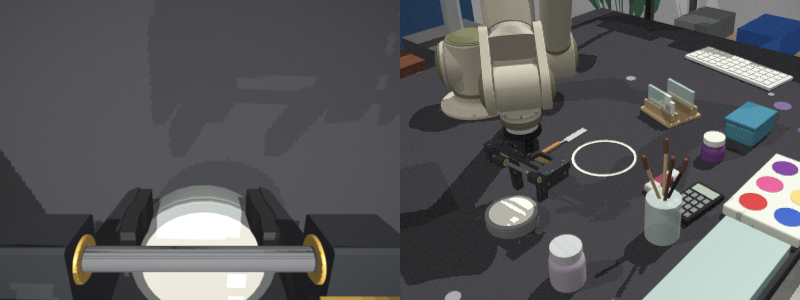

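```bash
python3 -c "
from h import *
np.set_printoptions(precision=4,suppress=True)
f=grab('scene');w=grab('wrist');s=bot.state();p=s['tool_pos']
x=p+np.array([.045,0,0]);y=p-np.array([.045,0,0])
for q in (p,x,y): print('scene',proj(f,q),'wrist',proj(w,q))
for q in ([.5045,-.3,.028],[.502,-.186,.028]): print(q,proj(f,q),proj(w,q))
print(ray(w,320,240))
c=f['color'][190:370,130:330]
c=cv2.resize(c,None,fx=3,fy=3,interpolation=2);cv2.imwrite('pics/c3.png',c)"
```

```text
scene [230.8947 301.7314] wrist [316.2775 298.3789]
scene [245.2726 310.1283] wrist [414.9215 301.0343]
scene [217.1438 293.7005] wrist [217.1279 295.71  ]
[0.5045, -0.3, 0.028] [211.1159 310.7649] [322.0052 421.7797]
[0.502, -0.186, 0.028] [250.1032 284.8142] [325.2616 177.9114]
(array([ 0.4986, -0.1609,  0.183 ]), array([ 0.0135, -0.3062, -0.9519]))
```

View pics/c3.png

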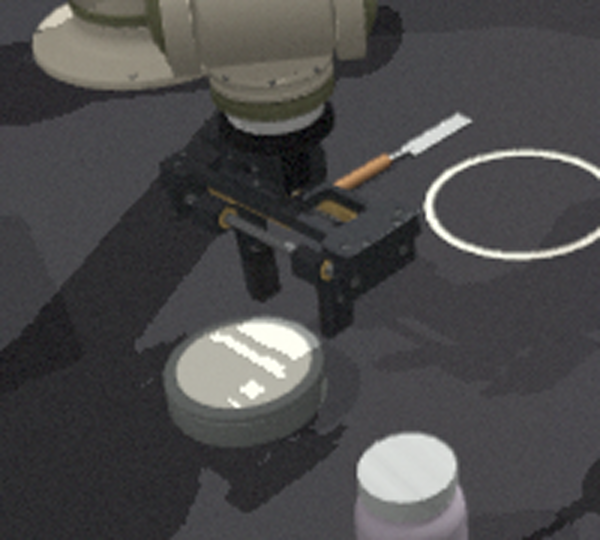

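The light still looks to be at about (212,312) in the scene view, behind the fingers, so the push may not have taken hold. I'll compare it with the first frame.

```bash
python3 -c "
from h import *
import pickle
d=pickle.load(open('f0.pkl','rb'))
g0=d['scene']['color'];g1=grab('scene')['color'];t0=d['top']['color'];t1=grab('top')['color']
a=[cv2.resize(x,(400,300),interpolation=2) for x in (g0[250:370,130:290],g1[250:370,130:290],t0[215:335,400:560],t1[215:335,400:560])]
cv2.imwrite('pics/c4.png',np.vstack([np.hstack(a[:2]),np.hstack(a[2:])]))"
```

```text
(no output)
```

View pics/c4.png

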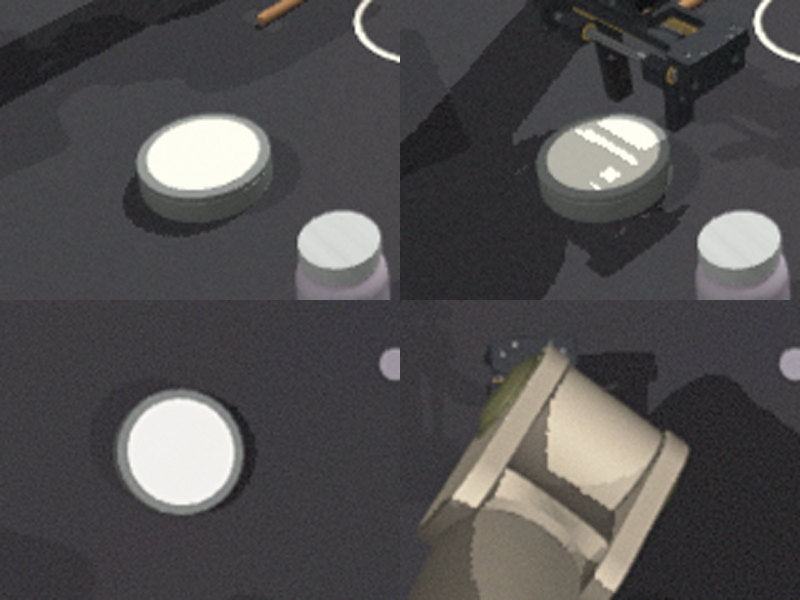

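In the scene view the fingertips are near (218,289) and (241,301). That is 6–8 px above the projected TCP, so with the fingers part-open the real tips sit about 15 mm higher than the TCP and skimmed over the light without touching it. I'll go back over the light, narrow the gap, go lower, and check the tip height in the scene view.

Emit:
{"name": "send_rows", "arguments": {"rows": [[[0,0,-0.035],[0,0,0],-0.36],[[0,0,-0.06],[0,0,0],-0.2],[[-0.04,0,-0.06],[0,0,0],0.0],[[-0.08,0,-0.06],[0,0,0],0.09],[[-0.12,0,-0.06],[0,0,0],0.09]]}}

```text
t: 3.63
tool_pos: [0.5037, -0.3643, 0.0752]
eef_rot: [180.0, 0.1, 91.8]
force: [-0.1, -0.1, 0.5]
finger_gap: 0.456
gripper_force: 0.0
```

Emit:
{"name": "send_rows", "arguments": {"rows": [[[-0.035,0,0],[0,0,0],0.09],[[-0.05,-0.002,0.02],[0,0,0],0.09],[[-0.05,-0.002,0.045],[0,0,0],0.09],[[-0.05,-0.002,0.06],[0,0,0],0.09],[[-0.05,-0.002,0.06],[0,0,0],0.09]]}}

```text
t: 4.05
tool_pos: [0.5015, -0.4119, 0.0108]
eef_rot: [-179.8, -0.3, 91.7]
force: [-0.6, -0.3, 0.5]
finger_gap: 0.451
gripper_force: 0.0
```

```bash
python3 -c "
from h import *
np.set_printoptions(precision=4,suppress=True)
f=grab('scene');s=bot.state();p=s['tool_pos'];print(p,s['eef_rot'],s['finger_gap'],s['t'])
a=cv2.resize(f['color'][270:370,130:250],(720,600),interpolation=2)
g=s['finger_gap']*.088/2
for z,c in((0,(0,0,255)),(.014,(0,255,0)),(.03,(255,0,0))):
  for sx in(-1,1):
   for e in (0,.0175):
    q=proj(f,[p[0]+sx*(g+e),p[1]+.009,z]);cv2.circle(a,(int((q[0]-130)*6),int((q[1]-270)*6)),4,c,-1)
cv2.imwrite('pics/c5.png',a)"
```

```text
[ 0.5024 -0.4124  0.013 ] [-179.8816   -0.1515   91.7198] 0.45178540625109304 4.1
```

View pics/c5.png

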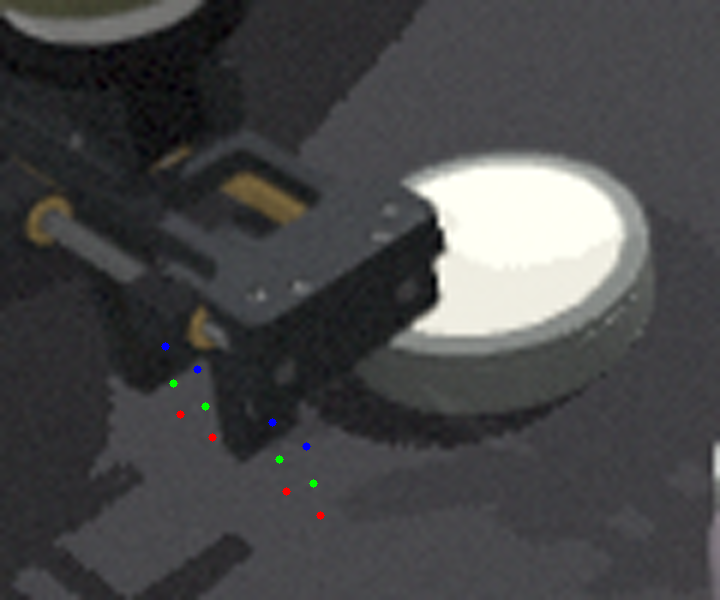

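The tip corners are at (245,460) and (300,428) in this crop, above the blue markers drawn for z = 30 mm. The tips are therefore really about 35 mm up while the TCP reads 13 mm. I'll check against the wrist view whether it is the arm reading or the finger length that is off.

```bash
python3 -c "
from h import *
from scipy.spatial.transform import Rotation as R
np.set_printoptions(precision=4,suppress=True)
w=grab('wrist','w2.png');s=bot.state()
def T(p,e):
    M=np.eye(4);M[:3,:3]=R.from_euler('xyz',e,degrees=True).as_matrix();M[:3,3]=p;return M
H=np.array(w['extrinsics'])@T(s['tool_pos'],s['eef_rot'])
print(w['fx'],np.linalg.inv(H)[:3,3])
f=dict(w);f['extrinsics']=H@np.linalg.inv(T([.5125,-.4023,.0967],[-179.9354,-.1775,92.8491]))
for dz in(0,.02,.04):
  g=dict(f);E=f['extrinsics'].copy();M=np.eye(4);M[2,3]=-dz;g['extrinsics']=E@M
  print(dz,[proj(g,[.5045+a,-.3+b,.028]) for a,b in((-.055,0),(.055,0),(0,0),(0,-.055))])
for gx in(-.03,.03):
  for z in(0,-.02,-.025): 
    q=H@np.array([ -.009,gx,z,1]); print(gx,z,q[:2]/q[2]*w['fx']+[w['cx'],w['cy']])
"
```

```text
408.511472372727 [ 0.082   0.0006 -0.1671]
0 [array([209.3515,  63.6747]), array([415.2806,  74.5033]), array([312.6523,  69.1067]), array([308.4317, 172.5371])]
0.02 [array([218.2291,  67.4634]), array([407.6289,  77.403 ]), array([313.2134,  72.4481]), array([309.2714, 167.9099])]
0.04 [array([225.784 ,  70.6876]), array([401.1109,  79.873 ]), array([313.6911,  75.2931]), array([309.994 , 163.9274])]
-0.03 0 [252.4466 318.3191]
-0.03 -0.02 [244.9106 341.9254]
-0.03 -0.025 [242.7529 348.6845]
0.03 0 [383.4007 318.2708]
0.03 -0.02 [390.6611 341.883 ]
0.03 -0.025 [392.74   348.6442]
```

The arm reading is good, with the light's width in the wrist view matching within about 5 mm. It is the open fingertips that sit about 20 mm behind the TCP. I'll lower by 21 mm, start the push and check.

Emit:
{"name": "send_rows", "arguments": {"rows": [[[0,0.0,0.008],[0,0,0],0.09],[[0,0.0,0.015],[0,0,0],0.09],[[0,0.0,0.021],[0,0,0],0.09],[[0,0,0.021],[0,0,0],0.09]]}}

```text
t: 4.48
tool_pos: [0.5028, -0.412, -0.0077]
eef_rot: [-179.9, -0.1, 91.8]
force: [-0.3, 0.5, -0.4]
finger_gap: 0.457
gripper_force: 0.0
```

Emit:
{"name": "send_rows", "arguments": {"rows": [[[0.02,0,0],[0,0,0],0.09],[[0.04,0,0],[0,0,0],0.09],[[0.055,0,0],[0,0,0],0.09],[[0.065,0,0],[0,0,0],0.09],[[0.075,0,0],[0,0,0],0.09]]}}

```text
t: 4.9
tool_pos: [0.5012, -0.3374, -0.0062]
eef_rot: [180.0, 0.1, 91.8]
force: [0.8, -2.8, -0.6]
finger_gap: 0.453
gripper_force: 1.2
```

```bash
python3 p.py 0.4945 -0.05 -0.008 180 0 92.3 1; cat > lw.py <<'E'
# light in wrist view: ellipse on pale/grey disc
from m import *
f=grab('scene')
g=cv2.cvtColor(f['color'],cv2.COLOR_BGR2GRAY)
import pickle
y=float(__import__('sys').argv[1]);x=float(__import__('sys').argv[2])
p=proj(f,[x,y,.028]).astype(int)
c=f['color'][p[1]-50:p[1]+50,p[0]-65:p[0]+65]
a=cv2.resize(c,(780,600),interpolation=2)
E
echo
```

```text
t 4.9 gap 0.4529056567812446 F [ 0.8032 -2.7929 -0.6096] j [-45.1545  40.4683  81.3754  -0.0168  58.0789 -46.9224] [ 0.5012 -0.3374 -0.0062] [179.9575   0.0663  91.7767]
[0.287, 0.002, 0.001] [0.0, 0.1, -0.5]
```

The push has engaged, with 2.8 N resisting it.

Emit:
{"name": "send_rows", "arguments": {"rows": [[[0.012,0,0],[0,0,0],0.09],[[0.024,0,0],[0,0,0],0.09],[[0.036,0,0],[0,0,0],0.09],[[0.048,0,0],[0,0,0],0.09],[[0.06,0,0],[0,0,0],0.09]]}}

```text
t: 5.32
tool_pos: [0.4991, -0.2767, -0.0064]
eef_rot: [180.0, 0.0, 91.8]
force: [0.5, -3.6, 0.9]
finger_gap: 0.457
gripper_force: 1.8
```

Emit:
{"name": "send_rows", "arguments": {"rows": [[[0.012,0,0],[0,0,0],0.09],[[0.024,0,0],[0,0,0],0.09],[[0.036,0,0],[0,0,0],0.09],[[0.048,0,0],[0,0,0],0.09],[[0.06,0,0],[0,0,0],0.09]]}}

```text
t: 5.73
tool_pos: [0.4972, -0.2165, -0.0064]
eef_rot: [180.0, 0.0, 91.8]
force: [-0.7, -5.2, 1.8]
finger_gap: 0.457
gripper_force: 2.1
```

Emit:
{"name": "send_rows", "arguments": {"rows": [[[0.012,0,0],[0,0,0],0.09],[[0.024,0,0],[0,0,0],0.09],[[0.036,0,0],[0,0,0],0.09],[[0.048,0,0],[0,0,0],0.09],[[0.06,0,0],[0,0,0],0.09]]}}

```text
t: 6.15
tool_pos: [0.4953, -0.1565, -0.0065]
eef_rot: [180.0, 0.0, 91.8]
force: [-0.3, -4.7, 2.2]
finger_gap: 0.455
gripper_force: 2.4
```

Emit:
{"name": "send_rows", "arguments": {"rows": [[[0.012,0,0],[0,0,0],0.09],[[0.024,0,0],[0,0,0],0.09],[[0.036,0,0],[0,0,0],0.09],[[0.046,0,0],[0,0,0],0.09],[[0.054,0,0],[0,0,0],0.09]]}}

```text
t: 6.57
tool_pos: [0.4935, -0.1024, -0.0065]
eef_rot: [-180.0, -0.0, 91.8]
force: [-0.1, -5.6, 2.8]
finger_gap: 0.455
gripper_force: 2.4
```

Emit:
{"name": "send_rows", "arguments": {"rows": [[[0.007,0,0],[0,0,0],0.09],[[0.013,0,0],[0,0,0],0.09],[[0.019,0,0],[0,0,0],0.09],[[0.024,0,0],[0,0,0],0.09],[[0.028,0,0],[0,0,0],0.09]]}}

```text
t: 6.98
tool_pos: [0.4928, -0.0752, -0.0065]
eef_rot: [-180.0, 0.0, 91.8]
force: [0.7, -5.8, 2.9]
finger_gap: 0.457
gripper_force: 2.6
```

```bash
python3 p.py 0.4923 -0.055 -0.008 180 0 92.3 1; python3 -c "
from h import *
f=grab('scene');w=grab('wrist');s=bot.state()
c=f['color'][200:320,220:380];c=cv2.resize(c,(400,300),interpolation=2)
for t in np.linspace(0,2*np.pi,40):
  for (cx,cy,r,z,col) in((.4923,.0053,.075,0,(0,0,255)),(.4923,.0053,.055,.028,(0,255,0))):
    for im,F,o,k in((c,f,(220,200),2.5),(w['color'],w,(0,0),1)):
      q=(proj(F,[cx+r*np.cos(t),cy+r*np.sin(t),z])-o)*k;cv2.circle(im,tuple(int(v) for v in q),1,col,-1)
cv2.imwrite('pics/c6.png',np.hstack([c,cv2.resize(w['color'],(400,300))]))"
```

```text
t 6.9833 gap 0.4573502689521851 F [ 0.6686 -5.823   2.8591] j [-22.3114  33.3524  99.1322  -0.0083  47.5132 -24.0716] [ 0.4928 -0.0752 -0.0065] [-179.9996    0.0065   91.7658]
[0.02, 0.0, 0.001] [-0.0, 0.0, -0.5]
```

View pics/c6.png

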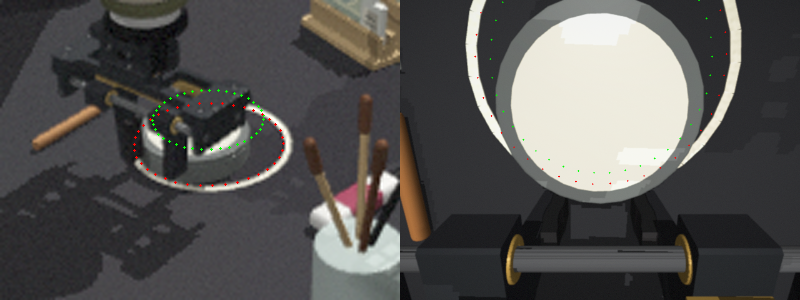

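The wrist view shows the light centred within 2 mm sideways, with its rear rim about 31 px (roughly 17 mm) short. I push 18 mm more, then back off and rise.

Emit:
{"name": "send_rows", "arguments": {"rows": [[[0.005,0,0],[0,0,0],0.09],[[0.01,0,0],[0,0,0],0.09],[[0.014,0,0],[0,0,0],0.09],[[0.018,0,0],[0,0,0],0.09],[[0.018,0,0],[0,0,0],0.09]]}}

```text
t: 7.5
tool_pos: [0.4919, -0.0566, -0.0067]
eef_rot: [-180.0, -0.0, 91.8]
force: [0.9, -0.8, 0.4]
finger_gap: 0.455
gripper_force: 0.2
```

Emit:
{"name": "send_rows", "arguments": {"rows": [[[-0.008,0,0],[0,0,0],0.09],[[-0.025,0,0],[0,0,0],0.09],[[-0.035,0,-0.03],[0,0,0],0.09],[[-0.035,0,-0.065],[0,0,0],0.09],[[-0.035,0,-0.1],[0,0,0],0.09]]}}

```text
t: 7.92
tool_pos: [0.4925, -0.0932, 0.0941]
eef_rot: [-179.9, -0.1, 91.7]
force: [0.0, 0.3, -0.6]
finger_gap: 0.45
gripper_force: 0.0
```

Emit:
{"name": "send_rows", "arguments": {"rows": [[[-0.04,0,-0.03],[0,0,0],0.09],[[-0.08,0,-0.05],[0,0,0],0.09],[[-0.1,0,-0.05],[0,0,0],0.09]]}}

```text
t: 8.17
tool_pos: [0.4971, -0.195, 0.1468]
eef_rot: [179.8, 0.2, 91.8]
force: [0.7, -0.7, 0.4]
finger_gap: 0.453
gripper_force: 0.0
```

```bash
python3 p.py 0.4923 -0.055 -0.008 180 0 92.3 1; python3 - <<'E'
from h import *
import pickle
np.set_printoptions(precision=4,suppress=True)
d={n:grab(n) for n in('top','scene','wrist')};pickle.dump(d,open('f1.pkl','wb'))
for n in('top','scene'):
    f=d[n];g=cv2.cvtColor(f['color'],cv2.COLOR_BGR2GRAY);p=proj(f,[.4923,.005,.028]).astype(int)
    l=cv2.connectedComponents((g>170).astype(np.uint8))[1]
    m=(l==l[p[1],p[0]]).astype(np.uint8);cn=max(cv2.findContours(m,0,1)[0],key=len)[:,0]
    P=np.array([atz(f,a,b,.028)[:2] for a,b in cn],np.float32);print(n,cv2.fitEllipse(P))
a=[cv2.resize(d['top']['color'][235:335,265:400],(405,300),interpolation=2),cv2.resize(d['scene']['color'][200:320,220:380],(400,300),interpolation=2)]
cv2.imwrite('pics/c7.png',np.hstack(a)[:,:800])
E
```

```text
t 8.1667 gap 0.45324063628315214 F [ 0.6693 -0.6555  0.3902] j [-34.1462  23.6396  83.7145   0.0221  72.3601 -35.9513] [ 0.4971 -0.195   0.1468] [179.7563   0.1507  91.7982]
[0.141, -0.001, 0.154] [0.2, 0.2, -0.5]
top ((0.48946765065193176, 0.001740608480758965), (0.0918426439166069, 0.09198810905218124), 99.52679443359375)
scene ((0.4894523322582245, 0.0032729373779147863), (0.09192881733179092, 0.09283424913883209), 10.231162071228027)
```

The light's centre measures (0.4895, 0.0025) in both views. That is 4 mm from the ring centre with 20 mm of margin, so it is wholly inside. Next I measure the slide from the two views.

```bash
python3 - <<'E'
from h import *
import pickle
np.set_printoptions(precision=4,suppress=True)
d=pickle.load(open('f1.pkl','rb'));t,s=d['top'],d['scene']
def T(u,v): return t,145+u/3.6,235+v/3.6
def S(u,v): return s,325+(u-396)/4.4,165+v/5.28
print('title +x top',tri(T(206,297),S(502,102)))
print('notch step',tri(T(258,117+30),S(598,160)))
print('plain ends',tri(T(90,268),S(588,70)),tri(T(143,88),S(702,140)))
# bright top edges in top view
hsv=cv2.cvtColor(t['color'],cv2.COLOR_BGR2HSV)[235:345,145:255]
m=((hsv[...,2]>175)&(hsv[...,1]<60)).astype(np.uint8)
n,l,st,c=cv2.connectedComponentsWithStats(m)
for i in range(1,n):
    if st[i,4]<40: continue
    v,u=np.nonzero(l==i);P=np.array([atz(t,a+145,b+235,.08)[:2] for a,b in zip(u,v)])
    q=P.mean(0);w=np.linalg.svd(P-q)[2];r=(P-q)@w.T
    if w[0,0]<0: w[0]*=-1
    print(st[i],q,'ang',np.degrees(np.arctan2(w[0,1],w[0,0])),np.ptp(r,0), 'ends',P[np.argmin(r[:,0])],P[np.argmax(r[:,0])])
E
```

```text
title +x top [0.4258 0.2803 0.0791]
notch step [0.516  0.2512 0.0832]
plain ends [0.4446 0.3492 0.0785] [0.5509 0.3187 0.0797]
[ 23  24  18  51 207] [0.497  0.3337] ang -16.22434931043073 [0.1098 0.0084] ends [0.5491 0.3159] [0.4439 0.3475]
[ 55  32  19  51 211] [0.4806 0.2653] ang -17.54711779995589 [0.1108 0.0117] ends [0.5307 0.2477] [0.426 0.284]
```

```bash
cat > ik.py <<'E'
import numpy as np
from scipy.spatial.transform import Rotation as R
from scipy.optimize import least_squares
L=[eval(l) for l in open('log.txt')]
def basis(j):
    a,b,c,d,e,f=j; R1=R.from_euler('z',a,degrees=True);R2=R1*R.from_euler('y',b,degrees=True);R3=R2*R.from_euler('y',c,degrees=True)
    R6=R3*R.from_euler('ZYZ',[d,e,f+90],degrees=True)
    return np.array([[0,0,1],R1.apply([1,0,0]),R1.apply([0,1,0]),R2.apply([0,0,1]),R3.apply([1,0,0]),R3.apply([0,0,1]),R6.apply([0,0,1])]).T,R6
A=np.vstack([basis(l[0])[0] for l in L]);b=np.hstack([l[1] for l in L])
lam=1e-3
P=np.linalg.lstsq(np.vstack([A,lam*np.eye(7)]),np.hstack([b,lam*np.array([.3,0,.12,.4,0,.4,.25])]),rcond=None)[0]
lo=np.array([-178.18,-50.72,12.68,-81.47,9.98,-165.26]);hi=np.array([178.18,133.34,142.11,261.47,163.14,165.26])
def fk(j): B,r=basis(j);return B@P,r
def ik(p,r,j0):
    def e(j): q,s=fk(j);return np.r_[(q-p)*10,(r.inv()*s).as_rotvec()]
    s=least_squares(e,np.clip(j0,lo+1,hi-1),bounds=(lo,hi));return s.x,np.abs(s.fun).max()
E
python3 - <<'E'
from ik import *
np.set_printoptions(precision=3,suppress=True)
print(P,np.abs(A@P-b).max(),[ (R.from_euler('xyz',l[2],degrees=True).inv()*basis(l[0])[1]).magnitude()*57 for l in L])
rg=R.from_euler('xyz',[180,0,163.7],degrees=True);j0=L[-1][0]
jg,e=ik([.4665,.2689,.036],rg,j0);print('grasp',jg,e)
ju,e=ik([.4665,.2689,.20],rg,jg);print('up',ju,e)
# final options: slide yaw psi; grasp pt offset
for psi in range(-180,180,15):
    Rs=R.from_euler('z',psi,degrees=True)*R.from_euler('x',45,degrees=True)   # slide
    rt=Rs*R.from_euler('x',180,degrees=True)
    # label in slide frame (rel. center): (-37,4,-8); TCP at (13,0,36-45=-9)
    lab=np.array([.4895,.0025,.22]);c=lab-Rs.apply([-.037,.004,-.008]);tcp=c+Rs.apply([.013,0,-.009])
    out=[]
    for g in(ju,ju+[0,0,0,90,0,0],ju-[0,0,0,60,0,0]):
        j,e=ik(tcp,rt,g); 
        if e<1e-3: out.append(j)
    print(psi,tcp,out[0] if out else None, fk(out[0])[1].apply([0,0,-1]) if out else '')
E
python3 p.py 0.4665 0.2689 0.16 180 0 163.7 3
```

```text
[ 0.135 -0.     0.117  0.537  0.103  0.351  0.277] 1.5105061551001775e-05 [2.644661071109438e-14, 2.0308882192237978e-14, 3.975397311414754e-14, 2.1007203779645523e-14, 4.607816449324841e-14, 2.0155840198250597e-14]
grasp [ 17.356  32.181  90.547  -0.     57.271 -56.344] 8.022821940017238e-10
up [ 17.356  21.371  77.852   0.     80.776 -56.344] 8.934257946480402e-13
-180 [0.44  0.005 0.216] [ 10.441  19.853  92.277 -44.677  81.508 -67.086] [0.    0.707 0.707]
-165 [ 0.441 -0.008  0.216] [  9.007  14.973  99.954 -49.056  68.594 -75.63 ] [-0.183  0.683  0.707]
-150 [ 0.445 -0.021  0.216] [  5.098  10.029 107.025 -52.378  54.072 -86.003] [-0.354  0.612  0.707]
-135 [ 0.453 -0.031  0.216] [  -1.903    5.398  112.926  -51.999   37.814 -101.194] [-0.5    0.5    0.707]
-120 [ 0.463 -0.04   0.216] [ -11.929    1.804  116.988  -36.547   21.614 -132.437] [-0.612  0.354  0.707]
-105 [ 0.475 -0.045  0.216] None 
-90 [ 0.487 -0.047  0.216] None 
-75 [ 0.5   -0.046  0.216] [-38.443   4.773 113.665  53.44   45.002  92.724] [-0.683 -0.183  0.707]
-60 [ 0.513 -0.042  0.216] [-40.662   9.306 107.994  
[... 1087 characters left out ...]
113] [0.683 0.183 0.707]
120 [0.466 0.047 0.216] [  2.447  35.571  63.889 -22.224 120.144 -31.845] [0.612 0.354 0.707]
135 [0.456 0.039 0.216] [  5.742  32.457  69.881 -28.984 112.568 -42.025] [0.5   0.5   0.707]
150 [0.447 0.029 0.216] [  8.366  28.717  76.86  -34.756 103.467 -50.951] [0.354 0.612 0.707]
165 [0.442 0.017 0.216] [ 10.056  24.477  84.449 -39.904  93.091 -59.112] [0.183 0.683 0.707]
t 8.3167 gap 0.4560809232297011 F [-0.3158  0.7003  0.0315] j [-34.1495  23.8626  83.9817   0.0292  72.1648 -35.7468] [ 0.496  -0.1943  0.1434] [179.9912  -0.0279  91.5883]
[0.155, -0.006, -0.005] [0.0, -0.0, -24.0]
[0.143, 0.058, -0.005] [0.0, -0.0, -24.0]
[0.107, 0.111, -0.006] [0.0, -0.0, -24.0]
```

Emit:
{"name": "send_rows", "arguments": {"rows": [[[0.035,-0.001,-0.004],[0,0,-6],0.09],[[0.075,-0.003,-0.01],[0,0,-12],0.09],[[0.115,-0.005,-0.015],[0,0,-18],0.09],[[0.155,-0.006,-0.02],[0,0,-24],0.09]]}}

```text
t: 8.65
tool_pos: [0.4841, -0.0353, 0.1628]
eef_rot: [-179.9, -0.1, 116.1]
force: [1.1, 0.7, -0.8]
finger_gap: 0.457
gripper_force: 0.0
```

Emit:
{"name": "send_rows", "arguments": {"rows": [[[0.037,0.014,0],[0,0,-6],0.09],[[0.073,0.029,0],[0,0,-12],0.09],[[0.11,0.044,0],[0,0,-18],0.09],[[0.143,0.058,0],[0,0,-24],0.09]]}}

```text
t: 8.98
tool_pos: [0.4738, 0.1192, 0.1628]
eef_rot: [-179.9, -0.1, 140.1]
force: [1.1, -0.9, 0.7]
finger_gap: 0.457
gripper_force: 0.0
```

Emit:
{"name": "send_rows", "arguments": {"rows": [[[0.027,0.028,0],[0,0,-6],0.09],[[0.055,0.056,0],[0,0,-12],0.09],[[0.085,0.085,0],[0,0,-18],0.09],[[0.107,0.111,0],[0,0,-24],0.09],[[0.107,0.111,0],[0,0,-24],0.09]]}}

```text
t: 9.4
tool_pos: [0.4634, 0.2753, 0.1624]
eef_rot: [180.0, -0.1, 164.4]
force: [0.1, 0.5, 0.2]
finger_gap: 0.453
gripper_force: 0.0
```

```bash
python3 p.py 0.4665 0.2689 0.036 180 0 163.7 1; python3 - <<'E'
from h import *
np.set_printoptions(precision=4,suppress=True)
w=grab('wrist','w3.png');s=bot.state();print(s['tool_pos'],ray(w,320,240)[0])
c=np.array([.479,.2652]);ex=np.array([.9598,-.2807])  # towards frosted end
ey=np.array([.2807,.9598])
for a in(-.055,0,.055): print(a,proj(w,[*(c+a*ex),.08]))
g=cv2.cvtColor(w['color'],cv2.COLOR_BGR2HSV)
for a in np.arange(-.05,.03,.01):
    pr=[]
    for o in np.arange(-.02,.0201,.001):
        u=proj(w,[*(c+a*ex+o*ey),.08]); 
        pr.append(g[int(u[1]),int(u[0]),2] if 0<=u[0]<640 and 0<=u[1]<480 else -1)
    print(round(a,3),pr)
E
```

```text
t 9.4 gap 0.45256904149439425 F [0.0771 0.4819 0.195 ] j [ 18.0725  23.3731  81.2668   0.1084  75.4665 -56.3771] [0.4634 0.2753 0.1624] [179.9716  -0.1467 164.4224]
[-0.005, -0.005, 0.126] [0.0, -0.1, 0.7]
[0.4638 0.2729 0.1623] [0.3863 0.2975 0.3312]
-0.055 [310.0738 182.8891]
0 [309.6185 266.051 ]
0.055 [309.2177 339.2595]
-0.05 [np.uint8(54), np.uint8(56), np.uint8(57), np.uint8(55), np.uint8(56), np.uint8(87), np.uint8(199), np.uint8(212), np.uint8(210), np.uint8(208), np.uint8(207), np.uint8(208), np.uint8(202), np.uint8(201), np.uint8(193), np.uint8(189), np.uint8(183), np.uint8(180), np.uint8(186), np.uint8(250), np.uint8(254), np.uint8(254), np.uint8(254), np.uint8(254), np.uint8(254), np.uint8(254), np.uint8(255), np.uint8(218), np.uint8(239), np.uint8(249), np.uint8(247), np.uint8(247), np.uint8(247), np.uint8(248), np.uint8(251), np.uint8(253), np.uint8(252), np.uint8(196), np.uint8(143), np.uint8(148), np.uint8(154)]
-0.04 [np.uint8(57), np.uint8(55), np.uint8(55), np.uint8(56), np.uint8(55), np.uint8(139), np.uint8(192), np.uint8(213), np.uint8(212), np.uint8(210), np.ui
[... 3456 characters left out ...]
nt8(249), np.uint8(248), np.uint8(205), np.uint8(167), np.uint8(150), np.uint8(150)]
0.02 [np.uint8(54), np.uint8(57), np.uint8(55), np.uint8(58), np.uint8(55), np.uint8(138), np.uint8(190), np.uint8(209), np.uint8(211), np.uint8(214), np.uint8(213), np.uint8(205), np.uint8(199), np.uint8(197), np.uint8(195), np.uint8(190), np.uint8(189), np.uint8(191), np.uint8(208), np.uint8(242), np.uint8(255), np.uint8(254), np.uint8(254), np.uint8(254), np.uint8(254), np.uint8(254), np.uint8(253), np.uint8(236), np.uint8(247), np.uint8(250), np.uint8(249), np.uint8(250), np.uint8(251), np.uint8(252), np.uint8(249), np.uint8(248), np.uint8(250), np.uint8(251), np.uint8(186), np.uint8(156), np.uint8(151)]
```

The wrist view gives an 8 mm bright band offset by +2.7 mm, so the slide's centre is at (0.4798, 0.2678). I adjust the grasp point to (0.467, 0.2715).

```bash
python3 -c "
from h import *
grab('scene');grab('scene')"; python3 p.py 0.4673 0.2715 0.036 180 0 163.7 1
```

```text
t 9.55 gap 0.45405151659990467 F [ 0.2993 -0.151  -0.3411] j [ 17.5434  23.2306  81.4636   0.0011  75.4315 -56.243 ] [0.4646 0.2701 0.1627] [-179.9311   -0.1051  163.786 ]
[-0.002, 0.002, 0.127] [-0.1, -0.1, 0.1]
```

Emit:
{"name": "send_rows", "arguments": {"rows": [[[-0.002,0.002,0.02],[0,0,0],0.09],[[-0.002,0.002,0.045],[0,0,0],0.09],[[-0.002,0.002,0.07],[0,0,0],0.09],[[-0.002,0.002,0.085],[0,0,0],0.09],[[-0.002,0.002,0.095],[0,0,0],0.09]]}}

```text
t: 9.97
tool_pos: [0.4673, 0.2698, 0.0666]
eef_rot: [-179.9, -0.2, 163.6]
force: [0.1, 0.7, -0.3]
finger_gap: 0.458
gripper_force: 0.0
```

Emit:
{"name": "send_rows", "arguments": {"rows": [[[0,0,0.01],[0,0,0],0.09],[[0,0,0.02],[0,0,0],0.09],[[0,0,0.028],[0,0,0],0.09],[[0,0,0.032],[0,0,0],0.09],[[0,0,0.032],[0,0,0],0.09]]}}

```text
t: 10.38
tool_pos: [0.468, 0.2712, 0.0359]
eef_rot: [-180.0, -0.0, 163.8]
force: [-1.3, -0.6, -0.1]
finger_gap: 0.458
gripper_force: 0.0
```

```bash
python3 p.py 0.4673 0.2715 0.036 180 0 163.7 1; python3 - <<'E'
from h import *
f=grab('scene','s4.png');w=grab('wrist','w4.png')
a=cv2.resize(f['color'][140:240,325:430],(420,400),interpolation=2)
b=cv2.resize(w['color'][200:480,160:480],(380,400))
cv2.imwrite('pics/c8.png',np.hstack([a,b]))
E
```

```text
t 10.3833 gap 0.4575437625861926 F [-1.3049 -0.576  -0.0788] j [ 17.5439  32.3938  90.1158   0.001   57.5465 -56.2104] [0.468  0.2712 0.0359] [-179.9695   -0.0471  163.7538]
[0.001, 0.0, -0.0] [-0.0, -0.0, 0.1]
```

Emit:
{"name": "send_rows", "arguments": {"rows": [[[0,0,0],[0,0,0],0.5],[[0,0,0],[0,0,0],0.7],[[0,0,0],[0,0,0],0.8],[[0,0,0],[0,0,0],1],[[0,0,0],[0,0,0],1]]}}

```text
t: 10.9
tool_pos: [0.4682, 0.2714, 0.0366]
eef_rot: [180.0, 0.0, 163.8]
force: [0.4, -0.1, 0.3]
finger_gap: 0.102
gripper_force: 0.1
```

Emit:
{"name": "send_rows", "arguments": {"rows": [[[0,0,0],[0,0,0],1],[[0,0,0],[0,0,0],1],[[0,0,0],[0,0,0],1],[[0,0,0],[0,0,0],1],[[0,0,0],[0,0,0],1]]}}

```text
t: 11.32
tool_pos: [0.4683, 0.2714, 0.0366]
eef_rot: [180.0, 0.0, 163.8]
force: [-0.4, -0.3, 3.0]
finger_gap: 0.086
gripper_force: 30.0
```

The gap is 7.6 mm at 30 N, so the glass is gripped. I lift straight up.

Emit:
{"name": "send_rows", "arguments": {"rows": [[[0,0,-0.003],[0,0,0],1],[[0,0,-0.008],[0,0,0],1],[[0,0,-0.014],[0,0,0],1],[[0,0,-0.021],[0,0,0],1],[[0,0,-0.03],[0,0,0],1]]}}

```text
t: 11.73
tool_pos: [0.468, 0.2713, 0.067]
eef_rot: [-180.0, -0.0, 163.8]
force: [0.0, -0.0, -1.7]
finger_gap: 0.087
gripper_force: 30.0
```

Emit:
{"name": "send_rows", "arguments": {"rows": [[[0,0,-0.012],[0,0,0],1],[[0,0,-0.025],[0,0,0],1],[[0,0,-0.04],[0,0,0],1],[[0,0,-0.055],[0,0,0],1],[[0,0,-0.07],[0,0,0],1]]}}

```text
t: 12.15
tool_pos: [0.4681, 0.2713, 0.138]
eef_rot: [180.0, 0.0, 163.8]
force: [0.2, -0.3, -1.5]
finger_gap: 0.093
gripper_force: 30.0
```

Emit:
{"name": "send_rows", "arguments": {"rows": [[[0,0,-0.015],[0,0,0],1],[[0,0,-0.03],[0,0,0],1],[[0,0,-0.045],[0,0,0],1],[[0,0,-0.055],[0,0,0],1],[[0,0,-0.06],[0,0,0],1]]}}

```text
t: 12.57
tool_pos: [0.4685, 0.2715, 0.1986]
eef_rot: [179.9, 0.1, 163.8]
force: [1.0, 0.3, -1.4]
finger_gap: 0.088
gripper_force: 30.0
```

```bash
python3 - <<'E'
from p import *
Rs=R.from_euler('z',163.7,degrees=True)*R.from_euler('x',45,degrees=True)
rt=Rs*R.from_euler('x',180,degrees=True)
lab=np.array([.4895,.0025,.205]);tcp=lab+Rs.apply([.012+.037,-.004,-.0084+.008])
print(tcp,rt.as_euler('xyz',degrees=True))
plan(tcp,rt.as_euler('xyz',degrees=True),2)
# slide in views: where frosted/label region is predicted now, for a check
f=grab('scene','s5.png')
E
```

```text
[0.4432 0.0187 0.2019] [-135.     0.   163.7]
t 12.5667 gap 0.08837273899731125 F [ 1.0136  0.2999 -1.4096] j [ 17.5571  21.655   77.6388   0.0009  80.5439 -56.2145] [0.4685 0.2715 0.1986] [179.909    0.1344 163.7713]
[-0.023, -0.125, -0.002] [22.5, 0.1, 0.0]
[-0.023, -0.116, 0.046] [22.5, 0.1, 0.0]
```

Emit:
{"name": "send_rows", "arguments": {"rows": [[[-0.004,-0.02,0],[3,0,0],1],[[-0.009,-0.045,-0.001],[8,0,0],1],[[-0.014,-0.072,-0.001],[13,0,0],1],[[-0.018,-0.098,-0.001],[18,0,0],1],[[-0.023,-0.125,-0.002],[22.5,0,0],1]]}}

```text
t: 13.03
tool_pos: [0.4549, 0.1439, 0.1983]
eef_rot: [-157.3, -0.0, 163.8]
force: [-0.2, -0.0, -2.8]
finger_gap: 0.085
gripper_force: 30.0
```

Emit:
{"name": "send_rows", "arguments": {"rows": [[[-0.006,-0.029,0.011],[5.5,0,0],1],[[-0.012,-0.058,0.023],[11,0,0],1],[[-0.017,-0.085,0.034],[16,0,0],1],[[-0.021,-0.105,0.042],[20.5,0,0],1],[[-0.023,-0.116,0.046],[22.5,0,0],1]]}}

```text
t: 13.45
tool_pos: [0.4419, 0.0172, 0.1995]
eef_rot: [-134.7, -0.1, 163.7]
force: [-0.4, 0.0, -3.1]
finger_gap: 0.088
gripper_force: 30.0
```

Emit:
{"name": "send_rows", "arguments": {"rows": [[[0,0,0],[0,0,0],1],[[0,0,0],[0,0,0],1]]}}

```text
t: 13.62
tool_pos: [0.4424, 0.0189, 0.2]
eef_rot: [-135.1, -0.0, 163.7]
force: [0.4, -0.3, -2.2]
finger_gap: 0.092
gripper_force: 30.0
```

```bash
python3 - <<'E'
from p import *
plan([.4432,.0187,.2019],[-135,0,163.7],1)
f=grab('scene');t=grab('top')
Rs=R.from_euler('z',163.7,degrees=True)*R.from_euler('x',45,degrees=True)
s=bot.state();r=R.from_euler('xyz',s['eef_rot'],degrees=True)*R.from_euler('x',180,degrees=True)
c=s['tool_pos']-r.apply([.012,0,-.0084])
ims=[]
for F,(u0,v0,w,h),k in((f,(210,150,160,150),2.5),(t,(255,200,150,142),2.64)):
    a=cv2.resize(F['color'][v0:v0+h,u0:u0+w],None,fx=k,fy=k,interpolation=2)[:374]
    def dr(P,col):
        q=np.array([((proj(F,c+r.apply(p))-[u0,v0])*k) for p in P],np.int32);cv2.polylines(a,[q],True,col,1)
    o=[[-.055,.004,-.035],[.055,.004,-.035],[.055,.004,.035],[-.041,.004,.035],[-.041,.004,.021],[-.055,.004,.021]]
    dr(o,(0,0,255));dr([[-.037+x,.004,-.008+z] for x,z in((-.013,-.02),(.013,-.02),(.013,.02),(-.013,.02))],(0,255,0))
    ims.append(a)
h=min(i.shape[0] for i in ims);cv2.imwrite('pics/c9.png',np.hstack([i[:h] for i in ims])[:,:800])
print('label',c+r.apply([-.037,.004,-.008]))
E
```

```text
t 13.6167 gap 0.09172188169248381 F [ 0.403  -0.2741 -2.2477] j [  9.6405  25.6596  85.2505 -39.4475  92.0574 -57.2594] [0.4424 0.0189 0.2   ] [-135.0783   -0.0453  163.7391]
[-0.001, -0.001, -0.001] [0.1, -0.0, 0.1]
label [0.4891 0.0031 0.2036]
```

View pics/c9.png

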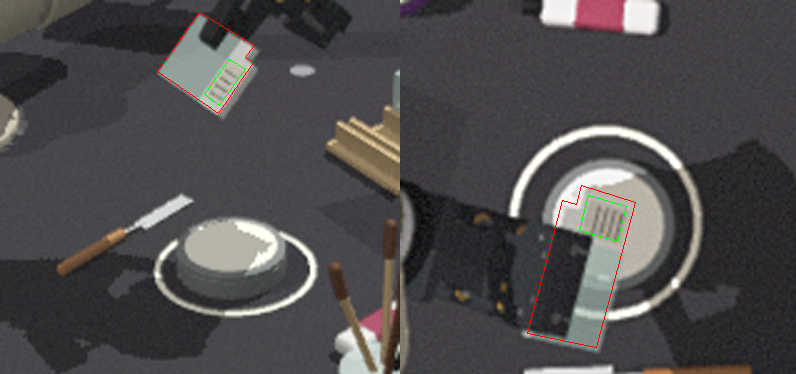

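The projected slide outline (red) and label (green) match both views. The label at (605,218) in the top view is directly over the light, which sits inside the ring. The slide is gripped on its clear part, label side up. I let it settle, check, and hand in.

Emit:
{"name": "send_rows", "arguments": {"rows": [[[0,0,0],[0,0,0],1],[[0,0,0],[0,0,0],1],[[0,0,0],[0,0,0],1],[[0,0,0],[0,0,0],1],[[0,0,0],[0,0,0],1]]}}

```text
t: 14.13
tool_pos: [0.4425, 0.0188, 0.2004]
eef_rot: [-135.0, 0.0, 163.8]
force: [-0.6, 0.2, -1.3]
finger_gap: 0.089
gripper_force: 30.0
```

```bash
python3 -c "
from h import *
s=bot.state();print(s['tool_pos'],s['eef_rot'],s['qd'],s['gripper_force'],s['finger_gap'])
print(bot.close_job())"
```

```text
[0.44254925 0.01878719 0.20040156] [-1.35013660e+02  8.24790404e-03  1.63775367e+02] [-0.04630818  0.09537834  0.04922841 -0.00768242  0.06229028  0.04454813] 29.9945054249838 0.08911891377108354
the job is handed in; nothing more can be done
None
```

The job is handed in at 14.1 s: the light measures wholly inside the ring, about 4 mm off centre, and the notched slide is held still by its clear part, label up at 45° and about 0.20 m above the table over the light.

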